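# Index a dial glass into the curing station and lower the light hood

## Task

The turntable of the curing stand was left between two stations: turn it on by its chrome handle, counter-clockwise seen from above, until the spring-loaded, red-knobbed index pin drops home with the dial glass at the lamp, and stop there without forcing the table against the pin. Then lower the amber hood gently onto its stops and let go. Do not touch the glass, and leave the collar, the brass barrel and the coin tray where they are.

Things in the scene. Friction and masses are not known exactly. Their poses are not given: they have to be found in the camera images.
- stand: Curing stand, fixed: grey bed plate 320 x 420 x 12 mm (y -180 to +240 mm). Origin on the bench, on the turntable's vertical axis; z up, +y from that axis to the lamp, +x along the hood hinge. It bears the black bracket of the index pin (-45 deg, reaching 184 mm from the axis, 107 mm high), the lamp column (y 160 to 205 mm, 137 mm high) and two rubber-capped stops (x +/-98, y 132, 100 mm high).
- turntable (a joint): Turntable angle, rad, counter-clockwise from above; 0 when the loaded clip points along the stand's +y. Starts 0.55 to 1.1 short (negative). Friction about 4 N at the handle. The ring's four slots are 90 deg apart, but it was clamped by hand: the pin drops somewhere from -0.2 to +0.2, not readable from the clips, to be felt. A home pin blocks the table both ways (play +/-0.01 rad).
- handle (a point): Grip point of the upright chrome handle on the turntable: round knob 32 mm across, 34 mm tall (105 to 139 mm above the bench) on a 20 mm neck. The point is on its axis, 125 mm above the bench, 95 mm from the turntable axis, at stand direction 225 deg + the turntable angle (135 deg on from the loaded clip).
- dial_glass: Curved clear glass dial cover, about 90 mm wide, 92 mm tall, 4.5 mm thick, held upright in one spring clip of the turntable and carried round with it; its top is 168 mm above the bench. Origin: middle of its lower edge, 75 mm from the turntable axis, 76 mm above the bench.
- index_pin: Vertical index pin, 12 mm thick, round nose, red knob on top, 135 mm from the turntable axis. Origin: its tip, about 49 mm above the bench while riding on the ring, 41 mm when home in a slot (15 mm wide). A 5 to 8 N spring drops it at once as a slot comes under it; then the table stops dead. Turn slowly there (20 to 30 mm/s); over 20 N sideways on the pin (28 N at the handle) is forcing it.
- hood (a joint): Opening of the amber see-through hood, rad: 0 = on its two stops, growing as its front (towards the turntable axis) lifts; limit 1.65; starts at 1.25 to 1.6. Hood 204 mm wide, 154 mm deep, about 0.45 kg. Its stiff hinge (0.15 N m) holds it only near upright; below about 0.9 rad it falls shut if let go, above about 1.5 it may lean back to its limit.
- hood_hinge (a point): Middle of the hood's hinge axis, which runs along the stand's x; at stand y = 185 mm, 135 mm above the bench. Fixed to the stand.
- hood_bar (a point): Middle of the hood's handle: round dark bar 14 mm thick, 136 mm long, parallel to the hinge, on posts 120 mm apart, axis 52 mm above the hood's top panel, 10 mm behind its front edge. With the hood shut it is 140 mm from the hinge towards the turntable axis and 102 mm above the hinge; it swings at 173 mm radius and can turn between the fingers.
- collar: Bystander: loose black iron meter base collar, a flanged ring 120 mm across, 55 mm tall. Origin: centre of its underside.
- barrel: Bystander: loose brass clockwork barrel, a drum 82 mm across, 68 mm tall with its arbor. Origin: centre of its underside.
- coin_tray: Bystander: loose pale green enamel coin tray, 170 x 120 x 32 mm. Origin: centre of its underside.
- table_centre (a point): Centre of the turntable's top face, 65 mm above the bench: aluminium disc 240 mm across with a hub 20 mm high, turning on the stand's vertical axis. It carries four steel spring clips at 75 mm radius, 90 deg apart (tops 105 mm above the bench; one holds the glass), and the chrome handle. Under it the slotted steel index ring, 302 mm across, top face 50 mm above the bench, turns with it.

How it is judged:
On the way, in this order (a step that is already met when the one before it is completed fails the run):
1. the table is turned on to the lamp station and the index pin has dropped home, with the hood still up (z of index_pin in the frame of stand below 0.0435 m and value of joint turntable between -0.25 and 0.25 rad and value of joint hood above 0.8 rad), for 0.2 s.
2. the hood is lowered onto its stops (value of joint hood below 0.025 rad), for 0.2 s.
At the end, for the whole second after the job is handed in: The index pin is home in its slot (tip within 2.5 mm of its lowest place) with the dial glass at the lamp station (turntable within 0.25 rad of 0), the hood lies on its stops (within 0.025 rad), and nothing moves (z of index_pin in the frame of stand below 0.0435 m and value of joint turntable between -0.25 and 0.25 rad and value of joint hood below 0.025 rad and velocity of joint hood between -0.1 and 0.1 rad/s and velocity of joint turntable between -0.1 and 0.1 rad/s); the robot touches nothing.
It fails at once if the table is forced against its index pin (over 20 N on the pin) (contact force between index_pin and anything else above 20 N).
It fails at once if the hood slams onto its stops (faster than 1.2 rad/s in the last 0.1 rad) (value of joint hood below 0.1 rad and velocity of joint hood below -1.2 rad/s).
It fails at once if the robot touches the glass (contact force between any of the fingers, the arm and dial_glass above 0.5 N).
It fails at once if a bystander is moved by more than 10 mm (distance of any of collar, barrel, coin_tray from where it was at the start of the episode above 0.01 m).
It also fails if it takes over 58 s, if anything falls off the work surface, if the arm or the gripper's body presses on something with over 40 N, if the wrist force passes 120 N, or if a joint passes its speed limit or range.

## Robot

A 7-joint arm with a two-finger parallel gripper is mounted at the origin on the work surface. World frame = base frame: x ahead of the robot, y to its left, z up, the work surface at z = 0. Lengths are in m, angles in rad, forces in N, time in s.
With the tool pointing down it reaches from about 0.4 to 0.925 m from the base axis. Payload 5.6 kg.
Tool frame: the origin (TCP) lies midway between the tips of the shut fingers; the grasp point (between the pads) lies behind it (grasp_offset is the z of the grasp point in the tool frame, in m); z points along the fingers, y is the line along which they close (so a half turn about z gives the same grasp; the last joint's range is limited). The gripper opens to 85 mm and grips with 20 to 120 N. Pads are 22 mm wide; open, the fingers measure 114 mm over their backs; the gripper's body (76 mm by 85 mm) begins 54 mm behind the grasp point. The pads swing forward as they close: fully open they stand 13 mm farther back than shut.
Start: joints at [1.172, 0.468, -0.012, 1.603, 0.006, 1.071, -0.056], TCP at [0.226, -0.609, 0.231] pointing down, gripper open.
Joint ranges: [-2.53, 2.53], [-0.31, 2.02], [-1.57, 1.55], [0.28, 2.44], [-1.29, 4.43], [0.15, 1.84], [-2.92, 2.92]. Speed limits (rad/s): [2.57, 2.57, 3.14, 3.14, 3.14, 3.14, 3.14].

## Interface

Orientations are given as a unit quaternion [x, y, z, w].
In Python, from rig import * gives the robot as it stands.
- The arm moves only by the tool carry_out, never from a script. Its argument "moves" is a list that holds one entry, the list of rows, each a list of 7 numbers: the shift along the world's x, y, z in mm, then the turn, a rotation vector about the world's x, y, z in degrees, then the finger opening in mm, from 0 to 85.4. In form: [[[dx, dy, dz, wx, wy, wz, hand], ...]]. A call has 1 to 20 rows; each row is the pose to reach, as a shift and turn from the pose commanded when the call began; what a row does not reach only later rows make up. A row lasts 1/10 s, in which the tool goes at most 50 mm and 8.59 degrees, less where a joint would pass 70% of its speed; a pose out of reach is approached as far as the arm can. A call with a gripper value outside its range is refused whole. The fingers move at their own pace and stop on an object; "squeeze" is the grip in N (left out, the last holds). Time passes only in rows, so rows that repeat a pose let the fingers close. It gives the time, the measured TCP pose, the force, the opening and the grip force at its end, in the units of the state.
- sense(): the state, without advancing time (a new reading comes with each control period).
- snapshot(name): name is "scene" or "top" or "wrist"; returns (picture, depth): 384x512x3 uint8, red, green, blue; 384x512 float32, m along the optical axis (not along the pixel's ray), 0 where there is no reading.
- get_calibration(name): a dict with "intrinsics" (3x3 intrinsics, pixels), "eye" and "rotation" of the camera in the world. Camera axes: x right, y down, z forward; pixel columns grow to the right and rows downward; lengths in m; the calibration is good to about 2 mm. The wrist camera is an equidistant fisheye: a pixel r from the principal point sees the ray r / f radians off the axis. A picture is of the moment at which its call begins: read the wrist's pose just before it. get_calibration takes no time and is no camera call; for the wrist camera it gives the pose at the moment of the call.
- sign_off(): hands the job in; it is judged then, once.
Trained networks look in the newest picture that a camera, given by its name, has taken for a name from the list of things; names that differ only in an ending like _2 or _b are one class to them, and where a whole thing is asked for, a point or a joint stands for the part that bears it (a point fixed in the world has none). Each returns a list of dicts, best first, with "confidence" (0 to 1); they miss things now and then, are a little off and sometimes report something else, mostly with a low value. They report only what shows in the picture. A call takes as long as a camera call.
- recognise(camera, label): "point" ([x, y, z] in m, in world coordinates, good to about 4 mm: the middle of the surface that is visible of it).
- cut_out(camera, label): "region" (384x512 bool, what is visible of it).
The state is a dict: "clock": time; "joint_pos": joint angles; "joint_velocities": joint speeds; "joint_torque": joint torques, N m; "eef_pos": TCP position; "ee_rot": TCP orientation; "wrist_force": force on the tool from outside, world axes, zero at the start; "wrist_torque": the same for the moment, N m; "width": finger opening in m; "finger_force": force on a finger pad.
Only numpy, scipy, OpenCV 4.12 (cv2) and the standard library are available. Lean on these libraries where they do the work, as an engineer would, in place of code of your own. Each camera call takes 0.05 s, during which the arm holds its last target. There are 200 camera calls.

## Working session

There is one attempt and no reset: what is moved stays moved. The work goes in short steps, Python scripts to look and compute and a tool call to move; the robot and the scene stay as the last step left them, time stands still between calls to the robot, and variables do not carry over. Pictures are saved under pics/ and viewed, at most 10 in all, crops included, and the job is handed in when it is done.

Besides the shell and the picture viewer there is one more tool, called after "Call:" by a JSON object that holds its "name" and its "arguments". carry_out: Moves the arm, as the interface text tells. Its arguments: {"type":"object","properties":{"moves":{"type":"array"},"squeeze":{"type":"number"}},"required":["moves"]}

```bash
ls; mkdir -p pics
cat > h.py <<'E'
from rig import *
import numpy as np, cv2
def pts(name, depth):
    c=get_calibration(name);K=np.array(c["intrinsics"]);v,u=np.mgrid[0:384,0:512]
    r=np.stack([(u-K[0,2])/K[0,0],(v-K[1,2])/K[1,1],np.ones_like(u)],-1)*depth[...,None]
    return r@np.array(c["rotation"]).T+np.array(c["eye"])
E
python3 - <<'E'
from h import *
s=sense();print(s)
ims=[]
for n in("scene","top"):
    p,d=snapshot(n);ims.append(p);np.save(n+"d.npy",d);np.save(n+"p.npy",p)
    c=get_calibration(n);print(n,np.round(c["eye"],3),np.round(c["rotation"],3).tolist(),c["intrinsics"])
    for l in("stand","turntable","handle","dial_glass","index_pin","hood","hood_bar","collar","barrel","coin_tray","table_centre"):
        print(n,l,[(np.round(r["point"],3).tolist(),round(r["confidence"],2)) for r in recognise(n,l)[:2]])
cv2.imwrite("pics/a.png",cv2.resize(cv2.cvtColor(ims[0],cv2.COLOR_RGB2BGR),(800,600)))
cv2.imwrite("pics/b.png",cv2.resize(cv2.cvtColor(ims[1],cv2.COLOR_RGB2BGR),(800,600)))
E
```

```text
pics
{'clock': 0.0, 'joint_pos': array([ 1.17201065,  0.46842335, -0.0116237 ,  1.60362903,  0.00598616,
        1.07136301, -0.05634641]), 'joint_velocities': array([-6.66067800e-04, -6.71664032e-05, -8.73010614e-04,  7.24640881e-04,
        1.21949911e-03,  1.53567849e-03,  4.57509810e-04]), 'joint_torque': array([-3.07824575e-04, -5.32386446e+01,  2.18422862e-02, -2.51303905e+01,
        1.15036278e-02,  7.70493090e-03,  5.94052807e-06]), 'eef_pos': array([ 0.22617144, -0.60879201,  0.23030611]), 'ee_rot': array([ 9.84227059e-01,  1.76907593e-01, -2.08457238e-04, -8.69344512e-04]), 'wrist_force': array([ 0.63964641, -0.23947586,  0.12110528]), 'wrist_torque': array([-0.01544417,  0.04061826, -0.01606643]), 'finger_force': 0.0, 'width': 0.08526247587806682}
scene [ 0.83  -0.484  1.007] [0.927, 0.244, -0.066, -0.277] [[391.53469433   0.         256.39995366]
 [  0.         391.53469433 195.46938607]
 [  0.           0.           1.        ]]
scene stand [([0.567, -0.0, 0.067], 0.59)]
scene turntable [([0.554, -0.06, 0.068], 0.97), ([0.617, -0.025, 0.128], 0.16)]
scene handle [([0.55
[... 560 characters left out ...]
[  0.         351.76032492 191.15113389]
 [  0.           0.           1.        ]]
top stand [([0.538, 0.008, 0.061], 0.93), ([0.435, -0.357, 0.028], 0.47)]
top turntable [([0.538, -0.039, 0.067], 0.62)]
top handle [([0.541, -0.04, 0.063], 0.82)]
top dial_glass [([0.609, -0.014, 0.135], 0.52), ([0.536, 0.006, 0.065], 0.37)]
top index_pin [([0.636, -0.147, 0.148], 0.48)]
top hood [([0.557, 0.143, 0.289], 0.56)]
top hood_bar [([0.562, 0.136, 0.29], 0.94)]
top collar [([0.434, -0.36, 0.026], 0.66), ([0.635, -0.147, 0.146], 0.27)]
top barrel [([0.55, -0.369, 0.045], 0.84)]
top coin_tray [([0.538, -0.041, 0.068], 0.73), ([0.52, 0.418, 0.006], 0.7)]
top table_centre [([0.54, 0.003, 0.061], 0.55)]
```

View pics/a.png

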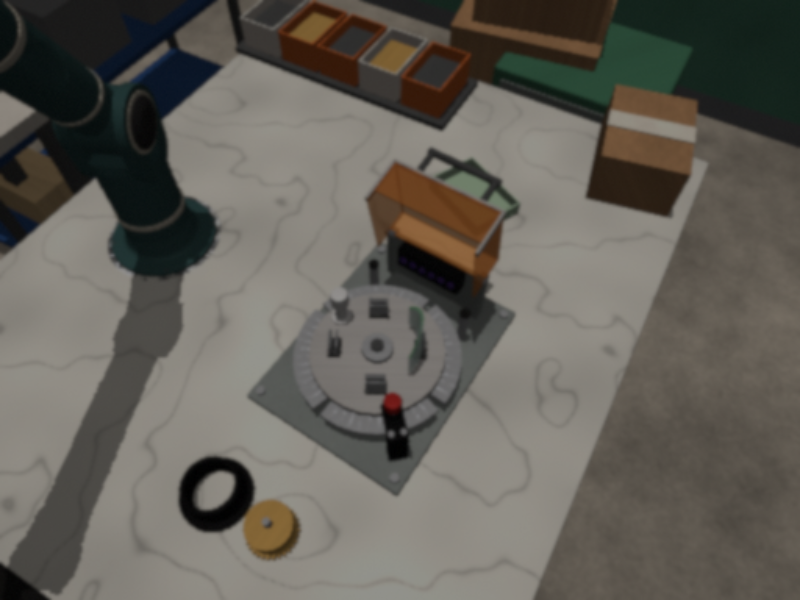

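View pics/b.png

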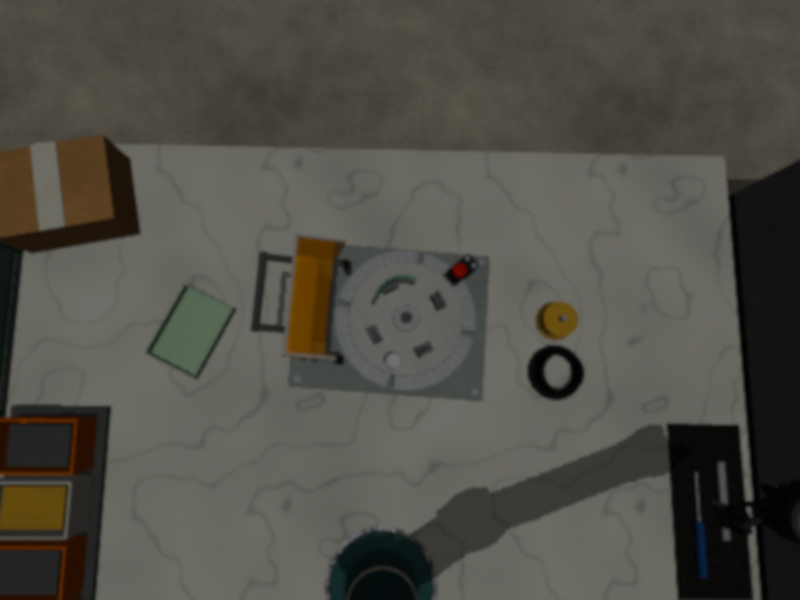

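```bash
cat > h.py <<'E'
from rig import *
import numpy as np, cv2
from scipy.spatial.transform import Rotation as R
def rays(name):
    c=get_calibration(name);K=np.array(c["intrinsics"]);v,u=np.mgrid[0:384,0:512]
    r=np.stack([(u-K[0,2])/K[0,0],(v-K[1,2])/K[1,1],np.ones_like(u)],-1)
    q=np.array(c["rotation"]);M=R.from_quat(q).as_matrix() if q.size==4 else q
    return r@M.T,np.array(c["eye"])
def pts(name,depth):
    r,e=rays(name);return r*depth[...,None]+e
E
python3 - <<'E'
from h import *
for n in("scene","top"):
    d=np.load(n+"d.npy");p=np.load(n+"p.npy").astype(int);P=pts(n,d)
    hsv=cv2.cvtColor(p.astype(np.uint8),cv2.COLOR_RGB2HSV)
    z=P[...,2];ok=d>0
    b=ok&(abs(z)<.03)&(P[...,0]>.3)&(P[...,0]<.9)&(abs(P[...,1])<.5)
    # bench plane fit check
    A=P[b];A=A[(abs(A[:,2])<.008)];s=np.linalg.lstsq(np.c_[A[:,:2],np.ones(len(A))],A[:,2],rcond=None)[0];print(n,"bench",len(A),s)
    red=(p[...,0]>90)&(p[...,1]<40)&(p[...,2]<40)&ok&(abs(P[...,1])<.25)&(P[...,0]>.5)
    print("red",red.sum(),np.median(P[red],0),P[red].max(0),P[red].min(0))
    near=(np.hypot(P[...,0]-.54,P[...,1])<.2)&ok
    for lo,hi,l in((.008,.017,"plate"),(.045,.055,"ring"),(.061,.069,"disc"),(.081,.089,"hub"),(.132,.142,"handle")):
        m=near&(z>lo)&(z<hi)
        if l in("handle",): m&=(P[...,0]<.53)&(P[...,1]<.09)
        if l=="hub": m&=np.hypot(P[...,0]-.54,P[...,1])<.05
        q=P[m]
        if len(q):print(l,len(q),np.round(q.mean(0),4),np.round(np.percentile(q,[2,98],axis=0),3).tolist())
        if l in("ring","disc","plate") and len(q)>50:
            print("  rect",cv2.minAreaRect(q[:,:2].astype(np.float32)*1000), cv2.minEnclosingCircle(q[:,:2].astype(np.float32)*1000))
E
```

```text
scene bench 39704 [-0.00022491  0.00090332 -0.00014511]
red 72 [ 0.6374162  -0.14777649  0.14494448] [ 0.64890796 -0.13654662  0.14938887] [ 0.62523966 -0.15884165  0.14085988]
plate 2537 [ 0.579  -0.0041  0.0116] [[0.394, -0.194, 0.008], [0.71, 0.151, 0.016]]
  rect ((549.7194213867188, -17.742385864257812), (365.0502014160156, 320.4831237792969), 86.08881378173828) ((540.00927734375, -0.24386632442474365), 199.82839965820312)
ring 2419 [ 0.5615 -0.0594  0.0495] [[0.408, -0.187, 0.046], [0.691, 0.103, 0.053]]
  rect ((549.4501953125, -18.679473876953125), (349.45819091796875, 299.0590515136719), 86.78409576416016) ((559.6946411132812, -6.751144886016846), 188.5123291015625)
disc 3838 [ 0.5517 -0.0522  0.0646] [[0.441, -0.155, 0.062], [0.659, 0.07, 0.068]]
  rect ((549.6356201171875, -5.965789794921875), (314.9734802246094, 238.4792022705078), 87.80720520019531) ((562.855224609375, 7.120011329650879), 172.82208251953125)
hub 68 [ 0.5391 -0.014   0.0847] [[0.502, -0.048, 0.081], [0.584, 0.024, 0.089]]
handle 94 [ 0.4588 -0.0187  0.1374] [[0.445, -0.032, 0.133], [0.472, -0.005, 0.14]]

[... 397 characters left out ...]
9298825264), 199.9371337890625)
ring 1886 [ 0.5375 -0.0359  0.0493] [[0.406, -0.184, 0.046], [0.687, 0.099, 0.054]]
  rect ((548.00732421875, -39.71208190917969), (302.20355224609375, 296.59161376953125), 72.9007568359375) ((537.205078125, -14.820377349853516), 178.3604736328125)
disc 3088 [ 0.5443 -0.0438  0.0644] [[0.438, -0.151, 0.061], [0.655, 0.066, 0.068]]
  rect ((547.079345703125, -34.96105194091797), (252.73660278320312, 237.55616760253906), 89.22223663330078) ((548.108642578125, -15.473075866699219), 146.19989013671875)
hub 34 [ 0.5465 -0.0384  0.084 ] [[0.534, -0.048, 0.081], [0.562, -0.013, 0.087]]
handle 82 [ 0.4559 -0.0158  0.1373] [[0.443, -0.03, 0.134], [0.47, -0.002, 0.141]]
```

Run:
```python
from h import *
import rig
print([x for x in dir(rig) if not x.startswith("_")], getattr(rig,"grasp_offset",None))
from scipy.optimize import minimize
D=[];O=[];H=[];out={}
for n in("scene","top"):
    d=np.load(n+"d.npy");P=pts(n,d);z=P[...,2];rr=np.hypot(P[...,0]-.549,P[...,1]+.042)
    D=P[(abs(z-.065)<.003)&(rr<.135)][:,:2];O=P[(abs(z-.0495)<.005)&(rr<.2)][:,:2]
    best=min(((sum(np.hypot(*(D-[x,y]).T)>.1195)+sum(np.hypot(*(O-[x,y]).T)<.1195)+sum(np.hypot(*(O-[x,y]).T)>.1515),x,y) for x in np.arange(.54,.558,.001) for y in np.arange(-.05,-.034,.001)))
    print(n,"axis",best)
    c=np.array(best[1:])
    k=(abs(z-.1365)<.004)&(P[...,0]<.49)&(rr<.13);h=P[k][:,:2]
    h=(np.array(cv2.minEnclosingCircle((h*1000).astype(np.float32))[0])/1000);v=h-c
    print("handle",h,np.hypot(*v),np.degrees(np.arctan2(v[1],v[0])))
    m=(z>.2)&(z<.4)&(P[...,1]>.0)&(P[...,1]<.35)&(P[...,0]>.4)&(P[...,0]<.7)&(d>0);q=P[m]
    im=np.load(n+"p.npy").astype(int);dark=im[m].max(1)<75
    b=q[dark];print("dark",len(b),np.round(np.percentile(b,[2,50,98],axis=0),3).tolist());
    b2=b[(b[:,2]>.26)];
    f=np.polyfit(b2[:,0],b2[:,1],1);
    print("bar",len(b2),np.round(np.percentile(b2,[1,50,99],axis=0),3).tolist(),f)
    o=q[~dark];print("orange",np.round(np.percentile(o,[1,50,99],axis=0),3).tolist())
    if n=="top":
        m2=(im.max(2)<75)&m
        ys,xs=np.where(m2);print("pix",xs.min(),xs.max(),ys.min(),ys.max())
        for u in range(160,200,3): print(u,[ (v,np.round(P[v,u],3).tolist()) for v in (185,)])
```

```text
['PlanningError', 'cut_out', 'get_calibration', 'grasp_offset', 'recognise', 'sense', 'sign_off', 'snapshot'] -0.0187
scene axis (np.int64(110), np.float64(0.548), np.float64(-0.044))
handle [ 0.45913391 -0.01819818] 0.09253602329038213 163.80961247299095
dark 450 [[0.502, 0.094, 0.213], [0.604, 0.206, 0.292], [0.664, 0.218, 0.299]]
bar 371 [[0.459, 0.09, 0.261], [0.584, 0.208, 0.293], [0.665, 0.219, 0.299]] [-0.23852541  0.33268449]
orange [[0.456, 0.08, 0.204], [0.56, 0.128, 0.287], [0.664, 0.216, 0.297]]
top axis (np.int64(12), np.float64(0.547), np.float64(-0.043))
handle [ 0.45576358 -0.0156821 ] 0.09523839547132831 163.331310606668
dark 500 [[0.458, 0.084, 0.219], [0.567, 0.208, 0.293], [0.655, 0.222, 0.3]]
bar 471 [[0.454, 0.083, 0.271], [0.561, 0.209, 0.293], [0.654, 0.224, 0.3]] [0.0201175  0.17626572]
orange [[0.457, 0.094, 0.279], [0.557, 0.135, 0.288], [0.661, 0.22, 0.296]]
pix 161 220 154 230
160 [(185, [0.614, 0.297, 0.001])]
163 [(185, [0.568, 0.222, 0.295])]
166 [(185, [0.567, 0.213, 0.298])]
169 [(185, [0.615, 0.266, 0.0])]
172 [(185, [0.615, 0.256, -0.002])]
175 [(185, [0.615, 0.245, -0.001])]
178 [(185, [0.615, 0.235, 0.002])]
181 [(185, [0.616, 0.225, -0.002])]
184 [(185, [0.616, 0.215, -0.005])]
187 [(185, [0.569, 0.16, 0.291])]
190 [(185, [0.569, 0.152, 0.29])]
193 [(185, [0.57, 0.144, 0.288])]
196 [(185, [0.57, 0.136, 0.289])]
199 [(185, [0.57, 0.129, 0.286])]
```

Call:
{"name": "carry_out", "arguments": {"moves": [[[231,592,-21,0,0,53,55],[231,592,-21,0,0,53,55],[231,592,-21,0,0,53,55],[231,592,-21,0,0,53,55],[231,592,-21,0,0,53,55],[231,592,-21,0,0,53,55],[231,592,-21,0,0,53,55],[231,592,-21,0,0,53,55],[231,592,-21,0,0,53,55],[231,592,-21,0,0,53,55],[231,592,-21,0,0,53,55],[231,592,-21,0,0,53,55],[231,592,-21,0,0,53,55],[231,592,-21,0,0,53,55],[231,592,-21,0,0,53,55],[231,592,-21,0,0,53,55],[231,592,-21,0,0,53,55],[231,592,-21,0,0,53,55]]], "squeeze": 20}}

```text
clock: 3.0
eef_pos: [0.4572, -0.0185, 0.2103]
ee_rot: [0.803, 0.597, -0.0, 0.0]
wrist_force: [0.1, -0.1, -0.2]
width: 0.0551
finger_force: 0.0
```

Call:
{"name": "carry_out", "arguments": {"moves": [[[0,2,-35,0,0,0,55],[0,2,-70,0,0,0,55],[0,2,-95,0,0,0,55],[0,2,-106,0,0,0,55],[0,2,-106,0,0,0,55]]], "squeeze": 20}}

```text
clock: 3.5
eef_pos: [0.4565, -0.0156, 0.1033]
ee_rot: [0.802, 0.597, -0.001, -0.001]
wrist_force: [-0.1, -0.3, -0.1]
width: 0.0555
finger_force: 0.0
```

Call:
{"name": "carry_out", "arguments": {"moves": [[[0,0,0,0,0,0,25],[0,0,0,0,0,0,25],[0,0,0,0,0,0,25],[0,0,0,0,0,0,25],[0,0,0,0,0,0,25],[0,0,0,0,0,0,25]]], "squeeze": 25}}

```text
clock: 4.1
eef_pos: [0.458, -0.0153, 0.1056]
ee_rot: [0.802, 0.597, 0.001, 0.001]
wrist_force: [-1.8, 0.0, 6.4]
width: 0.0313
finger_force: 25.6
```

Run:
```python
from h import *
s=sense();print(s["eef_pos"],s["wrist_force"],s["width"],s["finger_force"])
c=np.array([.5475,-.0435]);h=s["eef_pos"][:2]-c;print(np.hypot(*h),np.degrees(np.arctan2(h[1],h[0])))
for a in range(4,76,4):
    t=np.radians(a);M=np.array([[np.cos(t),-np.sin(t)],[np.sin(t),np.cos(t)]]);print(a,np.round((M@h-h)*1000,1))
```

```text
[ 0.458045   -0.01533263  0.10561238] [-1.8209676   0.01276646  6.39977771] 0.0313017880758741 25.57003766298294
0.0937848460420322 162.5219570864576
4 [-1.7 -6.3]
8 [ -3.  -12.7]
12 [ -3.9 -19.2]
16 [ -4.3 -25.7]
20 [ -4.2 -32.3]
24 [ -3.7 -38.8]
28 [ -2.8 -45.3]
32 [ -1.3 -51.7]
36 [  0.5 -58. ]
40 [  2.8 -64.1]
44 [  5.5 -70. ]
48 [  8.7 -75.8]
52 [ 12.2 -81.3]
56 [ 16.1 -86.6]
60 [ 20.3 -91.6]
64 [ 24.9 -96.2]
68 [  29.8 -100.6]
72 [  35.  -104.5]
```

Call:
{"name": "carry_out", "arguments": {"moves": [[[-0.8,-3.2,0,0,0,2,25],[-1.7,-6.3,0,0,0,4,25],[-3,-12.7,0,0,0,8,25],[-3.9,-19.2,0,0,0,12,25],[-4.3,-25.7,0,0,0,16,25],[-4.2,-32.3,0,0,0,20,25],[-3.7,-38.8,0,0,0,24,25],[-2.8,-45.3,0,0,0,28,25],[-1.3,-51.7,0,0,0,32,25],[-0.5,-54.9,0,0,0,34,25],[0.5,-58,0,0,0,36,25],[1.6,-61,0,0,0,38,25]]]}}

```text
clock: 5.3
eef_pos: [0.4583, -0.0748, 0.1055]
ee_rot: [0.563, 0.827, -0.0, -0.001]
wrist_force: [-8.0, 4.8, 12.7]
width: 0.0313
finger_force: 26.2
```

```bash
cat > st.py <<'E'
from h import *
s=sense();c=np.array([.5475,-.0435]);h=s["eef_pos"][:2]-c;r=np.hypot(*h);u=h/r;t=np.array([-u[1],u[0]]);f=s["wrist_force"]
print("r",r,"dir",np.degrees(np.arctan2(h[1],h[0]))%360,"Frad",f[:2]@u,"Ftan",f[:2]@t,"Fz",f[2],"w",s["width"],s["clock"],"pos",s["eef_pos"])
E
python3 st.py
```

```text
r 0.09457866384112092 dir 199.3388649784009 Frad 5.974467663478019 Ftan -7.135529720997083 Fz 12.738415970704528 w 0.031284892939593086 5.3 pos [ 0.45825779 -0.07482015  0.10553478]
```

Run:
```python
import numpy as np
f=lambda r,a:r*np.array([np.cos(np.radians(a)),np.sin(np.radians(a))])
b=f(93.8,200.5)
for a in np.arange(2,36,2): print(a,np.round(f(95.6,200.5+a)-b,1))
```

```text
2 [-0.5 -3.7]
4 [ 0.9 -6.8]
6 [ 2.3 -9.8]
8 [  3.8 -12.8]
10 [  5.5 -15.7]
12 [  7.2 -18.5]
14 [  9.1 -21.3]
16 [ 11. -24.]
18 [ 13.  -26.7]
20 [ 15.2 -29.2]
22 [ 17.4 -31.7]
24 [ 19.7 -34.2]
26 [ 22.1 -36.5]
28 [ 24.5 -38.8]
30 [ 27.1 -40.9]
32 [ 29.7 -43. ]
34 [ 32.3 -45. ]
```

Call:
{"name": "carry_out", "arguments": {"moves": [[[-0.5,-3.7,-2,0,0,2,25],[0.9,-6.8,-3,0,0,4,25],[2.3,-9.8,-3,0,0,6,25],[2.3,-9.8,-3,0,0,6,25]]]}}

```text
clock: 5.7
eef_pos: [0.4631, -0.0863, 0.1045]
ee_rot: [0.519, 0.855, -0.0, 0.002]
wrist_force: [-4.8, 0.7, 23.3]
width: 0.0314
finger_force: 28.0
```

```bash
python3 st.py
```

```text
r 0.09466757121752618 dir 206.89094161440164 Frad 4.005071421403559 Ftan -2.762319897037661 Fz 23.290415415193713 w 0.03143147675753048 5.7 pos [ 0.46306892 -0.08631755  0.10453104]
```

Call:
{"name": "carry_out", "arguments": {"moves": [[[0,0,3,0,0,0,25],[0.7,-1.5,6,0,0,1,25],[1.5,-3,6,0,0,2,25]]]}}

```text
clock: 6.0
eef_pos: [0.4632, -0.0868, 0.1063]
ee_rot: [0.504, 0.863, 0.003, -0.0]
wrist_force: [5.8, 5.9, -17.5]
width: 0.0311
finger_force: 29.8
```

```bash
python3 st.py
python3 - <<'E'
import numpy as np
f=lambda a:95.6*np.array([np.cos(np.radians(a)),np.sin(np.radians(a))])
for b in np.arange(208.5,236,2): print(b,np.round(f(b+1)-f(b),1),np.round(f(b+2)-f(b),1))
E
```

```text
r 0.0947839234515045 dir 207.19819114701195 Frad -7.820166348945894 Ftan -2.6008823325736574 Fz -17.51837231029178 w 0.03111023095394262 6.0 pos [ 0.46319626 -0.08682287  0.10633119]
208.5 [ 0.8 -1.5] [ 1.6 -2.9]
210.5 [ 0.9 -1.4] [ 1.7 -2.8]
212.5 [ 0.9 -1.4] [ 1.8 -2.8]
214.5 [ 1.  -1.4] [ 1.9 -2.7]
216.5 [ 1.  -1.3] [ 2.  -2.6]
218.5 [ 1.1 -1.3] [ 2.1 -2.6]
220.5 [ 1.1 -1.3] [ 2.2 -2.5]
222.5 [ 1.1 -1.2] [ 2.3 -2.4]
224.5 [ 1.2 -1.2] [ 2.4 -2.3]
226.5 [ 1.2 -1.1] [ 2.5 -2.3]
228.5 [ 1.3 -1.1] [ 2.5 -2.2]
230.5 [ 1.3 -1.1] [ 2.6 -2.1]
232.5 [ 1.3 -1. ] [ 2.7 -2. ]
234.5 [ 1.4 -1. ] [ 2.8 -1.9]
```

Call:
{"name": "carry_out", "arguments": {"moves": [[[0,0,-2.4,0,0,0,25],[0.8,-1.5,-2.4,0,0,1,25],[0.8,-1.5,-2.4,0,0,1,25]]]}}

```text
clock: 6.3
eef_pos: [0.4647, -0.0896, 0.1062]
ee_rot: [0.496, 0.868, 0.001, 0.001]
wrist_force: [-1.1, 3.4, 6.2]
width: 0.0312
finger_force: 32.1
```

```bash
python3 st.py
```

```text
r 0.09475544162245927 dir 209.09442792297907 Frad -0.6763738116447702 Ftan -3.5348084147281402 Fz 6.191794871909292 w 0.031236383323116217 6.3 pos [ 0.46470085 -0.08957487  0.10619869]
```

Call:
{"name": "carry_out", "arguments": {"moves": [[[0.6,-1.1,0.5,0,0,0.75,25],[1.2,-2.2,0.5,0,0,1.5,25]]]}}

```text
clock: 6.5
eef_pos: [0.4654, -0.091, 0.1062]
ee_rot: [0.485, 0.874, 0.001, 0.0]
wrist_force: [-1.5, 6.5, 4.3]
width: 0.031
finger_force: 31.7
```

```bash
python3 st.py
```

```text
r 0.09481600114661368 dir 210.0460293639721 Frad -1.9136198758743805 Ftan -6.360581504618844 Fz 4.262429407538856 w 0.031045090441534903 6.5 pos [ 0.46542505 -0.09097395  0.10622798]
```

Call:
{"name": "carry_out", "arguments": {"moves": [[[0.6,-1.1,0,0,0,0.75,25],[1.2,-2.2,0,0,0,1.5,25]]]}}

```text
clock: 6.7
eef_pos: [0.4667, -0.0932, 0.1062]
ee_rot: [0.474, 0.881, 0.001, 0.0]
wrist_force: [-0.6, 5.9, 3.0]
width: 0.0316
finger_force: 31.7
```

```bash
python3 st.py
```

```text
r 0.09485851425293053 dir 211.56185763616662 Frad -2.640408593446491 Ftan -5.353841374796185 Fz 2.9948687635541558 w 0.031569495004878954 6.7 pos [ 0.46667338 -0.09315073  0.10623121]
```

Call:
{"name": "carry_out", "arguments": {"moves": [[[0.7,-1.1,0,0,0,0.75,25],[1.35,-2.1,0,0,0,1.5,25]]]}}

```text
clock: 6.9
eef_pos: [0.468, -0.0953, 0.1062]
ee_rot: [0.462, 0.887, 0.001, 0.0]
wrist_force: [-0.7, 6.4, 4.5]
width: 0.031
finger_force: 31.8
```

Call:
{"name": "carry_out", "arguments": {"moves": [[[0.7,-1.05,0,0,0,0.75,25],[1.4,-2.05,0,0,0,1.5,25]]]}}

```text
clock: 7.1
eef_pos: [0.4697, -0.0979, 0.1062]
ee_rot: [0.45, 0.893, 0.001, 0.001]
wrist_force: [-0.3, 5.0, 3.9]
width: 0.0311
finger_force: 31.7
```

Call:
{"name": "carry_out", "arguments": {"moves": [[[0.75,-1,0,0,0,0.75,25],[1.5,-2,0,0,0,1.5,25]]]}}

```text
clock: 7.3
eef_pos: [0.4714, -0.1004, 0.1062]
ee_rot: [0.438, 0.899, 0.001, 0.001]
wrist_force: [0.1, 7.1, 7.8]
width: 0.0309
finger_force: 32.1
```

Call:
{"name": "carry_out", "arguments": {"moves": [[[0.8,-1,0,0,0,0.75,25],[1.55,-2,0,0,0,1.5,25]]]}}

```text
clock: 7.5
eef_pos: [0.4728, -0.1022, 0.1062]
ee_rot: [0.427, 0.904, 0.001, 0.001]
wrist_force: [0.7, 6.5, 7.9]
width: 0.031
finger_force: 32.1
```

Call:
{"name": "carry_out", "arguments": {"moves": [[[0.8,-1,0.5,0,0,0.75,25],[1.6,-1.95,1,0,0,1.5,25]]]}}

```text
clock: 7.7
eef_pos: [0.473, -0.1027, 0.1063]
ee_rot: [0.415, 0.91, 0.002, -0.001]
wrist_force: [-1.6, 11.7, -1.4]
width: 0.0314
finger_force: 31.3
```

Call:
{"name": "carry_out", "arguments": {"moves": [[[0,0,0,0,0,0,25],[0,0,0,0,0,0,25]]]}}

```text
clock: 7.9
eef_pos: [0.473, -0.1026, 0.1063]
ee_rot: [0.416, 0.91, 0.001, -0.001]
wrist_force: [-0.5, 9.4, 1.0]
width: 0.031
finger_force: 31.6
```

```bash
python3 st.py
python3 - <<'E'
from h import *
for n in("scene","top"):
    p,d=snapshot(n);np.save(n+"d2.npy",d);np.save(n+"p2.npy",p);P=pts(n,d);
    for q,Q in((np.load(n+"p.npy"),pts(n,np.load(n+"d.npy"))),(p,P)):
        q=q.astype(int);red=(q[...,0]>90)&(q[...,1]<40)&(q[...,2]<40)&(Q[...,2]>.1)&(abs(Q[...,1])<.25)&(Q[...,0]>.55)
        v,u=np.where(red);print(n,len(u),u.mean(),v.mean(),np.round(np.median(Q[red],0),4),Q[red][:,2].max())
E
```

```text
r 0.09508707569673715 dir 218.46468834058805 Frad -5.436918188317384 Ftan -7.65311485657394 Fz 1.033127746809685 w 0.03102031112504419 7.9 pos [ 0.47304761 -0.10264722  0.10625855]
scene 72 250.69444444444446 256.625 [ 0.6374 -0.1478  0.1449] 0.14938886792914263
scene 72 250.69444444444446 258.4166666666667 [ 0.6378 -0.1487  0.1358] 0.14080146858063058
top 31 293.5806451612903 172.4516129032258 [ 0.6369 -0.146   0.1446] 0.14876214474128213
top 39 293.3333333333333 173.0 [ 0.6358 -0.1447  0.1359] 0.14154887060102195
```

Call:
{"name": "carry_out", "arguments": {"moves": [[[-0.7,0.9,0,0,0,0,25],[-0.7,0.9,0,0,0,0,45],[-0.7,0.9,0,0,0,0,55],[-0.7,0.9,0,0,0,0,55],[-0.7,0.9,0,0,0,0,55],[-0.7,0.9,0,0,0,0,55]]]}}

```text
clock: 8.6
eef_pos: [0.4726, -0.1046, 0.1064]
ee_rot: [0.416, 0.909, -0.0, -0.0]
wrist_force: [-0.1, -0.2, 0.7]
width: 0.0548
finger_force: 0.0
```

Call:
{"name": "carry_out", "arguments": {"moves": [[[0,0,25,0,0,0,55],[0,0,70,0,0,0,55],[0,0,120,0,0,0,55],[0,0,170,0,0,0,50],[0,0,220,0,0,0,45],[0,0,270,0,0,0,40],[0,0,294,0,0,5,40],[20,40,294,0,0,10,40],[35,80,294,0,0,16,40],[50,120,294,0,0,22,40],[60,160,294,0,0,28,40],[70,200,294,0,0,34,40],[80,240,294,0,0,40,40],[88,280,294,0,0,45,40],[93,310,294,0,0,45,40],[93,321,294,0,0,45,40],[93,321,294,0,0,45,40],[93,321,294,0,0,45,40]]]}}

```text
clock: 10.4
eef_pos: [0.5659, 0.2155, 0.4003]
ee_rot: [0.037, 0.999, -0.001, 0.0]
wrist_force: [-0.3, -0.6, -0.1]
width: 0.0401
finger_force: 0.0
```

```bash
python3 st.py
python3 - <<'E'
from h import *
p,d=snapshot("scene");p2,d2=snapshot("top");
P=pts("top",d2);print([ (u,np.round(P[185,u],3).tolist()) for u in (160,163,165,166,168)])
print([(np.round(r["point"],3).tolist(),round(r["confidence"],2)) for n in("scene","top") for r in recognise(n,"hood_bar")[:1]])
cv2.imwrite("pics/c.png",cv2.cvtColor(np.hstack([p[40:300,150:450],p2[40:300,100:400]]),cv2.COLOR_RGB2BGR))
E
```

```text
r 0.25963491657707083 dir 85.93757166864091 Frad -0.6013365037381254 Ftan 0.30518712358708966 Fz -0.05234961561609264 w 0.04013017447938207 10.4 pos [0.56589341 0.21548257 0.40027918]
[(160, [0.493, 0.123, 0.761]), (163, [0.494, 0.119, 0.76]), (165, [0.494, 0.117, 0.759]), (166, [0.494, 0.115, 0.759]), (168, [0.494, 0.113, 0.758])]
[([0.558, 0.142, 0.283], 0.86), ([0.608, 0.126, 0.289], 0.66)]
```

View pics/c.png

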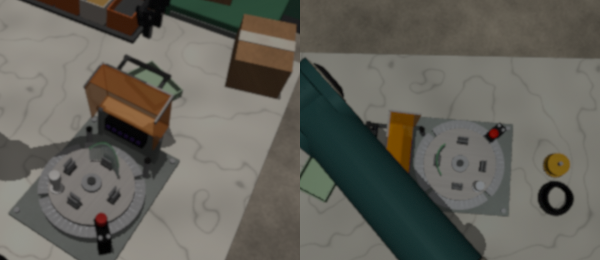

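Call:
{"name": "carry_out", "arguments": {"moves": [[[0,1,-40,0,0,0,40],[0,1,-75,0,0,0,40],[0,1,-95,0,0,0,40],[0,1,-110,0,0,0,40],[0,1,-120,0,0,0,40],[0,1,-127,0,0,0,40],[0,1,-127,0,0,0,40]]]}}

```text
clock: 11.3
eef_pos: [0.5657, 0.2176, 0.2732]
ee_rot: [0.036, 0.999, -0.0, -0.0]
wrist_force: [-0.5, -0.1, -0.0]
width: 0.0402
finger_force: 0.0
```

Call:
{"name": "carry_out", "arguments": {"moves": [[[0,0,0,0,0,0,5],[0,0,0,0,0,0,5],[0,0,0,0,0,0,5],[0,0,0,0,0,0,5],[0,0,0,0,0,0,5],[0,0,0,0,0,0,5]]], "squeeze": 30}}

```text
clock: 11.9
eef_pos: [0.566, 0.2184, 0.2741]
ee_rot: [0.036, 0.999, 0.001, 0.001]
wrist_force: [0.4, 1.3, 3.2]
width: 0.0129
finger_force: 29.5
```

Run:
```python
from h import *
s=sense();print(s["eef_pos"],s["wrist_force"],s["width"],s["finger_force"])
a=np.radians(-4.1);e=np.array([-np.sin(a),np.cos(a)])
g=s["eef_pos"]-[0,0,.0187*-1] if 0 else s["eef_pos"]+[0,0,.0187]
y=(g[:2]-[.5475,-.0435])@e-.185;z=g[2]-.135;r=np.hypot(y,z);ph=np.arctan2(z,-y);print("r",r,"theta",ph-np.arctan2(102,140))
R0=.1732; phs=np.linspace(ph,np.arctan2(102,140),41)
for p in phs[1:]:
    q=np.array([-(r)*np.cos(p)-y,r*np.sin(p)-z])*1000;print(np.round([e[0]*q[0],e[1]*q[0],q[1]],1).tolist(),round(p-np.arctan2(102,140),3))
```

```text
[0.56603153 0.21838033 0.27408862] [0.35390555 1.3120418  3.1988979 ] 0.012940732140257554 29.500891864299774
r 0.17580937909261635 theta 1.3978835977939603
[-0.4, -5.5, 2.6] 1.363
[-0.8, -11.2, 5.0] 1.328
[-1.2, -16.9, 7.2] 1.293
[-1.6, -22.7, 9.3] 1.258
[-2.0, -28.5, 11.1] 1.223
[-2.5, -34.5, 12.7] 1.188
[-2.9, -40.4, 14.1] 1.153
[-3.3, -46.4, 15.3] 1.118
[-3.8, -52.5, 16.2] 1.083
[-4.2, -58.6, 17.0] 1.048
[-4.6, -64.7, 17.6] 1.013
[-5.1, -70.8, 17.9] 0.979
[-5.5, -76.9, 18.0] 0.944
[-6.0, -83.0, 17.9] 0.909
[-6.4, -89.2, 17.6] 0.874
[-6.8, -95.3, 17.1] 0.839
[-7.3, -101.3, 16.4] 0.804
[-7.7, -107.4, 15.4] 0.769
[-8.1, -113.4, 14.3] 0.734
[-8.6, -119.4, 12.9] 0.699
[-9.0, -125.3, 11.3] 0.664
[-9.4, -131.2, 9.5] 0.629
[-9.8, -137.0, 7.5] 0.594
[-10.2, -142.7, 5.3] 0.559
[-10.6, -148.4, 3.0] 0.524
[-11.0, -153.9, 0.4] 0.489
[-11.4, -159.4, -2.4] 0.454
[-11.8, -164.7, -5.4] 0.419
[-12.2, -170.0, -8.5] 0.384
[-12.6, -175.1, -11.9] 0.349
[-12.9, -180.2, -15.4] 0.315
[-13.3, -185.1, -19.1] 0.28
[-13.6, -189.8, -22.9] 0.245
[-13.9, -194.5, -27.0] 0.21
[-14.3, -199.0, -31.1] 0.175
[-14.6, -203.3, -35.5] 0.14
[-14.9, -207.5, -40.0] 0.105
[-15.2, -211.5, -44.6] 0.07
[-15.4, -215.4, -49.4] 0.035
[-15.7, -219.1, -54.3] 0.0
```

Call:
{"name": "carry_out", "arguments": {"moves": [[[-0.2,-2.5,1.2,0,0,0,5],[-0.4,-5.5,2.5,0,0,0,5],[-0.8,-11,4.9,0,0,0,5],[-1.2,-16.6,7.1,0,0,0,5],[-1.6,-22.4,9.2,0,0,0,5],[-2,-28,10.9,0,0,0,5],[-2.5,-34,12.5,0,0,0,5],[-2.9,-39.8,13.9,0,0,0,5],[-3.3,-45.7,15,0,0,0,5],[-3.8,-51.7,16,0,0,0,5],[-4.2,-57.7,16.7,0,0,0,5],[-4.6,-63.7,17.3,0,0,0,5],[-5,-69.7,17.6,0,0,0,5],[-5.4,-75.7,17.7,0,0,0,5],[-5.8,-78.7,17.7,0,0,0,5],[-5.8,-78.7,17.7,0,0,0,5]]], "squeeze": 40}}

```text
clock: 13.5
eef_pos: [0.5606, 0.1377, 0.2916]
ee_rot: [0.037, 0.999, -0.0, 0.001]
wrist_force: [1.8, 0.3, 6.2]
width: 0.0126
finger_force: 42.8
```

Call:
{"name": "carry_out", "arguments": {"moves": [[[-0.2,-3,0,0,0,0,5],[-0.6,-9,-0.3,0,0,0,5],[-1,-15.2,-0.8,0,0,0,5],[-1.5,-21.1,-1.5,0,0,0,5],[-1.9,-27.1,-2.5,0,0,0,5],[-2.3,-33,-3.6,0,0,0,5],[-2.8,-38.9,-5,0,0,0,5],[-3.2,-44.7,-6.5,0,0,0,5],[-3.6,-50.5,-8.3,0,0,0,5],[-4,-56.2,-10.3,0,0,0,5],[-4.4,-61.9,-12.5,0,0,0,5],[-4.8,-67.5,-14.7,0,0,0,5],[-5.2,-72.9,-17.3,0,0,0,5],[-5.6,-78.3,-20,0,0,0,5],[-6,-83.5,-23,0,0,0,5],[-6.4,-88.7,-26,0,0,0,5],[-6.7,-93.8,-29.4,0,0,0,5],[-7.1,-98.8,-32.8,0,0,0,5],[-7.4,-103.6,-36.5,0,0,0,5],[-7.4,-103.6,-36.5,0,0,0,5]]]}}

```text
clock: 15.5
eef_pos: [0.5527, 0.0339, 0.2534]
ee_rot: [0.037, 0.999, -0.0, -0.0]
wrist_force: [7.1, 1.1, -2.8]
width: 0.0125
finger_force: 43.6
```

Call:
{"name": "carry_out", "arguments": {"moves": [[[0,-2.3,-1.9,0,0,0,5],[0,-4.6,-3.7,0,0,0,5],[0,-6.9,-5.7,0,0,0,5],[0,-9.3,-7.8,0,0,0,5],[0,-11.5,-9.8,0,0,0,5],[0,-13.7,-11.8,0,0,0,5],[0,-15.8,-14,0,0,0,5],[0,-17.9,-16.2,0,0,0,5],[-0.3,-20,-18.4,0,0,0,5],[-0.5,-22,-20.6,0,0,0,5],[-0.7,-24,-22.9,0,0,0,5],[-0.9,-26,-25.1,0,0,0,5],[-1,-28,-27.5,0,0,0,5],[-1.1,-29.8,-29.8,0,0,0,5],[-1.1,-29.8,-29.8,0,0,0,5]]]}}

```text
clock: 17.0
eef_pos: [0.5508, 0.0053, 0.224]
ee_rot: [0.036, 0.999, -0.0, -0.001]
wrist_force: [-3.4, -1.9, -0.5]
width: 0.0122
finger_force: 44.9
```

Run:
```python
from h import *
s=sense();print(s["eef_pos"],s["wrist_force"],s["wrist_torque"])
g=s["eef_pos"]+[0,0,.0187];a=np.radians(-4.1);e=np.array([-np.sin(a),np.cos(a)])
y=(g[:2]-[.5475,-.0435])@e-.185;z=g[2]-.135;print(np.hypot(y,z),np.arctan2(z,-y)-np.arctan2(102,140))
```

```text
[0.55080259 0.00530718 0.22402676] [-3.35216862 -1.85604875 -0.48529456] [-8.63734613e-02  5.47479528e-01 -2.05396040e-04]
0.17356052612603853 0.039973430249941266
```

Call:
{"name": "carry_out", "arguments": {"moves": [[[0,-0.8,-1,0,0,0,5],[0,-1.6,-2,0,0,0,5],[0,-2.3,-3,0,0,0,5],[0,-3,-4,0,0,0,5],[0,-3.6,-5,0,0,0,5],[0,-3.6,-5,0,0,0,5]]]}}

```text
clock: 17.6
eef_pos: [0.5506, 0.0019, 0.2193]
ee_rot: [0.036, 0.999, -0.0, -0.001]
wrist_force: [-3.6, -2.5, 0.9]
width: 0.0126
finger_force: 45.3
```

Call:
{"name": "carry_out", "arguments": {"moves": [[[0,-0.7,-1,0,0,0,5],[0,-1.4,-2,0,0,0,5],[0,-2,-3,0,0,0,5],[0,-2,-3,0,0,0,5]]]}}

```text
clock: 18.0
eef_pos: [0.5505, 0.0004, 0.2172]
ee_rot: [0.036, 0.999, -0.0, -0.001]
wrist_force: [-6.5, -1.3, 7.1]
width: 0.0124
finger_force: 46.0
```

Call:
{"name": "carry_out", "arguments": {"moves": [[[0,-0.6,-1,0,0,0,5],[0,-0.6,-1.5,0,0,0,5],[0,-0.6,-1.5,0,0,0,5]]]}}

```text
clock: 18.3
eef_pos: [0.5506, 0.0003, 0.2171]
ee_rot: [0.036, 0.999, -0.001, -0.001]
wrist_force: [-11.8, -3.1, 17.2]
width: 0.0125
finger_force: 47.0
```

Call:
{"name": "carry_out", "arguments": {"moves": [[[0,0,1.5,0,0,0,5],[0,0,1.5,0,0,0,45],[0,0,1.5,0,0,0,45],[0,0,1.5,0,0,0,45],[0,0,1.5,0,0,0,45],[0,0,10,0,0,0,45],[0,0,30,0,0,0,45],[0,0,70,0,0,0,45],[0,0,120,0,0,0,45],[0,0,150,0,0,0,45],[0,0,150,0,0,0,45],[0,0,150,0,0,0,45]]]}}

```text
clock: 19.5
eef_pos: [0.5515, -0.0005, 0.3659]
ee_rot: [0.036, 0.999, -0.0, 0.001]
wrist_force: [1.6, -0.7, -0.9]
width: 0.045
finger_force: 0.0
```

Run:
```python
from h import *
s=sense();print(s["eef_pos"],s["wrist_force"])
p,d=snapshot("scene");P=pts("scene",d)
q=p.astype(int);red=(q[...,0]>90)&(q[...,1]<40)&(q[...,2]<40)&(P[...,2]>.1)&(abs(P[...,1])<.25)&(P[...,0]>.55)
print(np.median(P[red],0))
cv2.imwrite("pics/d.png",cv2.cvtColor(p,cv2.COLOR_RGB2BGR))
```

```text
[ 5.51495250e-01 -5.12038263e-04  3.65930768e-01] [ 1.59264363 -0.71649873 -0.87178219]
[ 0.637668   -0.14813366  0.13667405]
```

View pics/d.png

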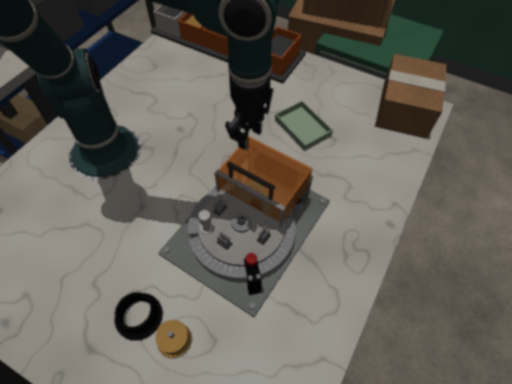

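The picture shows the hood (265,180) shut and the bar free. The pin knob (252,262) is down, and the gripper (250,115) is clear above.

```bash
python3 -c "
from rig import *
print(sign_off())"
```

```text
the job is handed in; nothing more can be done
None
```

The job is handed in at about 20 s: the turntable is at the lamp station with the index pin home, the hood rests on its stops, and the gripper is clear; the judge's verdict was not shown.

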